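# Sweep the spacer washers through the tray's gate into its drop slot

## Task

Sweep the three loose steel washers across the sorting tray with the fingertips, one at a time, through the narrow gate in its fence so that each drops into the slot behind it. Push them only, never lift them, and leave the bolt standing on the tray, the glue bottle and the planer where they are. Finish clear of everything.

Things in the scene. Friction and masses are not known exactly. Their poses are not given: they have to be found in the camera images.
- tray: wooden sorting tray fixed to the bench. Origin on the bench surface, x axis level towards the gate and slot, z up. Flat deck, top 70 mm above the bench, from x = -173 to 110 mm, y = -150 to 150 mm, inside a fence 20 mm high above the deck and 12 mm thick. The fence's only gap is the gate in its +x side (fence there from x = 98 to 110 mm)
- gate (a point): middle of the gate at the deck's sharp end: on the deck's surface, at x = 110 mm, y = 0 in the tray's frame, axes parallel to the tray's. The gate is 52 mm wide (y); its jambs are upright steel posts, 16 mm diameter, as high as the fence, at tray x = 102, y = +-34 mm. A washer whose centre is pushed past the deck's end tips into the slot by itself
- slot (a point): centre of the drop slot's floor, 6 mm above the bench. The slot is an open-topped well right beyond the gate, tray x = 110 to 176 mm, y = -26 to 26 mm, its floor 64 mm below the deck; the other three sides have walls 12 mm thick, as high as the fence
- washer_a_mid (a point): flat round steel spacer washer, 40 mm outside, 14 mm hole, 8 mm thick, 50 to 100 g, lying flat on the tray's deck at the start; the point is its centre, half-way up (so 74 mm above the bench on the deck). One of three alike
- washer_b_mid (a point): flat round steel spacer washer, 40 mm outside, 14 mm hole, 8 mm thick, 50 to 100 g, lying flat on the tray's deck at the start; the point is its centre, half-way up (so 74 mm above the bench on the deck). One of three alike
- washer_c_mid (a point): flat round steel spacer washer, 40 mm outside, 14 mm hole, 8 mm thick, 50 to 100 g, lying flat on the tray's deck at the start; the point is its centre, half-way up (so 74 mm above the bench on the deck). One of three alike
- bolt: bystander: hexagon bolt standing on its head on the deck, near the fence opposite the gate; head 25 mm across and 9 mm high, shank 12 mm, 45 mm tall in all; origin at the centre of its underside, z along the shank
- glue: bystander: white glue bottle with a yellow cap standing on the bench to the left of the tray, 60 mm diameter, 120 mm tall; origin at the centre of its underside
- planer: bystander: red and black electric hand planer on the bench to the right of the tray, 290 mm long (x), 100 mm wide, 160 mm tall; origin at the centre of its sole
There are look-alikes about, which are no part of the job. Leave any blue or pink look-alike of the part that bears washer_a_mid alone.

How it is judged:
On the way, in this order (a step that is already met when the one before it is completed fails the run):
1. a first washer is down in the slot, the other two not yet (((x of washer_a_mid in the frame of tray between 0.105 and 0.182 m and y of washer_a_mid in the frame of tray between -0.032 and 0.032 m and z of washer_a_mid in the frame of tray below 0.058 m) or (x of washer_b_mid in the frame of tray between 0.105 and 0.182 m and y of washer_b_mid in the frame of tray between -0.032 and 0.032 m and z of washer_b_mid in the frame of tray below 0.058 m) or (x of washer_c_mid in the frame of tray between 0.105 and 0.182 m and y of washer_c_mid in the frame of tray between -0.032 and 0.032 m and z of washer_c_mid in the frame of tray below 0.058 m))), for 0.2 s.
2. a second washer is down in the slot, the third not yet ((((x of washer_a_mid in the frame of tray between 0.105 and 0.182 m and y of washer_a_mid in the frame of tray between -0.032 and 0.032 m and z of washer_a_mid in the frame of tray below 0.058 m) and (x of washer_b_mid in the frame of tray between 0.105 and 0.182 m and y of washer_b_mid in the frame of tray between -0.032 and 0.032 m and z of washer_b_mid in the frame of tray below 0.058 m)) or ((x of washer_a_mid in the frame of tray between 0.105 and 0.182 m and y of washer_a_mid in the frame of tray between -0.032 and 0.032 m and z of washer_a_mid in the frame of tray below 0.058 m) and (x of washer_c_mid in the frame of tray between 0.105 and 0.182 m and y of washer_c_mid in the frame of tray between -0.032 and 0.032 m and z of washer_c_mid in the frame of tray below 0.058 m)) or ((x of washer_b_mid in the frame of tray between 0.105 and 0.182 m and y of washer_b_mid in the frame of tray between -0.032 and 0.032 m and z of washer_b_mid in the frame of tray below 0.058 m) and (x of washer_c_mid in the frame of tray between 0.105 and 0.182 m and y of washer_c_mid in the frame of tray between -0.032 and 0.032 m and z of washer_c_mid in the frame of tray below 0.058 m)))), for 0.2 s.
3. the third washer is down in the slot (x of washer_a_mid in the frame of tray between 0.105 and 0.182 m and y of washer_a_mid in the frame of tray between -0.032 and 0.032 m and z of each of washer_a_mid, washer_b_mid, washer_c_mid in the frame of tray below 0.058 m and x of washer_b_mid in the frame of tray between 0.105 and 0.182 m and y of washer_b_mid in the frame of tray between -0.032 and 0.032 m and x of washer_c_mid in the frame of tray between 0.105 and 0.182 m and y of washer_c_mid in the frame of tray between -0.032 and 0.032 m), for 0.2 s.
At the end, for the whole second after the job is handed in: all three washers lie at rest (under 20 mm/s) in the slot behind the gate, their centres at least 12 mm below the deck's surface, and the bolt still stands on the deck (all of step 3 and linear speed of each of washer_a, washer_b, washer_c below 0.02 m/s and angle between bolt's own z axis and vertical below 0.2 rad); the robot touches nothing.
It fails at once if a washer is lifted (its centre more than 22 mm above the deck) (height (world z) of any of washer_a_mid, washer_b_mid, washer_c_mid above 0.092 m).
It fails at once if the bolt is shifted by more than 10 mm or tipped (distance of bolt from where it was at the start of the episode above 0.01 m or angle between bolt's own z axis and vertical above 0.3 rad).
It fails at once if the glue bottle or the planer is shifted by more than 10 mm (distance of any of glue, planer from where it was at the start of the episode above 0.01 m).
It also fails if it takes over 69 s, if anything falls off the work surface, if the arm or the gripper's body presses on something with over 40 N, if the wrist force passes 120 N, or if a joint passes its speed limit or range.

## Robot

A 7-joint arm with a two-finger parallel gripper is mounted at the origin on the work surface. World frame = base frame: x ahead of the robot, y to its left, z up, the work surface at z = 0. Lengths are in m, angles in rad, forces in N, time in s.
With the tool pointing down it reaches from about 0.4 to 0.9 m from the base axis. Payload 5.6 kg.
Tool frame: the origin (TCP) lies midway between the tips of the shut fingers; the grasp point (between the pads) lies 19 mm behind it; y points along the fingers, z is the direction in which the jaws open and shut, and the axes are right-handed (so a half turn about y gives the same grasp; the last joint's range is limited). The gripper opens to 92 mm and grips with 3 to 60 N. Pads are 20 mm wide; open, the fingers measure 128 mm over their backs; the gripper's body (75 mm by 189 mm) begins 69 mm behind the grasp point.
Start: joints at [1.098, 0.468, -0.012, 1.603, 0.006, 1.071, -0.056], TCP at [0.271, -0.591, 0.215] pointing down, gripper open.
Joint ranges: [-2.53, 2.53], [-0.31, 2.02], [-1.57, 1.55], [0.28, 2.44], [-1.29, 4.43], [0.15, 1.84], [-2.92, 2.92]. Speed limits (rad/s): [2.57, 2.57, 3.14, 3.14, 3.14, 3.14, 3.14].

## Interface

Orientations are given as a 3x3 rotation matrix whose columns are the frame's x, y, z axes.
In Python, from station import env, effector, solver, viewer, workorder, search_frame, tip_of gives the robot as it stands. Calls block until the motion is done:
- env.reach(position, orientation): joint-space move of the TCP to a pose.
- env.movel(position, frame=None, rate=0.15): straight line of the TCP; frame=None keeps the orientation; rate is the mean speed in m/s.
- env.goto_joints(angles): joint-space move.
- effector.release() and effector.grasp(squeeze=None): open the fingers fully, or close them until they stop; squeeze is the grip in N (None keeps the last).
- env.pause(seconds).
- solver.inverse_kinematics(position, orientation): joint angles nearest the present ones, or None.
- env.sense(): the state.
- viewer.read_camera(name): name is "scene" or "top" or "wrist"; returns (picture, depth): 384x512x3 uint8, red, green, blue; 384x512 float32, m along the optical axis (not along the pixel's ray), 0 where there is no reading.
- viewer.camera_info(name): a dict with "intrinsics" (3x3 intrinsics, pixels), "eye" and "rotation" of the camera in the world; the wrist camera has in their place "T_tool_cam" (4x4, takes a point from camera to tool coordinates, whose origin is the TCP and whose axes are the tool frame's). Camera axes: x right, y up, looking along -z (the intrinsics and any distortion apply to the point x, -y, -z); pixel columns grow to the right and rows downward; lengths in m; the calibration is good to about 2 mm. A picture is of the moment at which its call begins: read the wrist's pose just before it. camera_info takes no time and is no camera call.
A pose or a line that the arm cannot do raises env.PlanningError and nothing moves.
- workorder.finish_job(): hands the job in, once; it reports no verdict.
Trained networks look in the newest picture that a camera, given by its name, has taken for a name from the list of things; names that differ only in an ending like _2 or _b are one class to them, and where a whole thing is asked for, a point or a joint stands for the part that bears it (a point fixed in the world has none). Each returns a list of dicts, best first, with "score" (0 to 1); they miss things now and then, are a little off and sometimes report something else, mostly with a low value. They report only what shows in the picture. A call takes as long as a camera call. They do not tell look-alikes from the thing itself.
- search_frame(camera, name): "at" ([x, y, z] in m, in world coordinates, good to about 4 mm: the middle of the surface that is visible of it).
- tip_of(camera, name): "at" ([x, y, z] in m, in world coordinates, good to about 4 mm: a listed point, or the origin of a listed thing).
The state is a dict: "t": time; "joint_positions": joint angles; "joint_velocities": joint speeds; "tau": joint torques, N m; "ee_pos": TCP position; "tcp_rot": TCP orientation; "wrist_force": force on the tool from outside, world axes, zero at the start; "moment": the same for the moment, N m; "gripper_width": finger opening in m.
Only numpy, scipy, OpenCV 4.12 (cv2) and the standard library are available. Lean on these libraries where they do the work, as an engineer would, in place of code of your own. Each camera call takes 0.05 s, during which the arm holds its last target. There are 200 camera calls.

## Working session

There is one attempt and no reset: what is moved stays moved. The work goes in short steps, each a Python script; the robot and the scene stay as the last script left them, time stands still between calls to the robot, and variables do not carry over. Pictures are saved under pics/ and viewed, about 8 in all and at most 12, crops included, and the job is handed in when it is done.

```bash
ls; mkdir -p pics
cat > h.py <<'E'
import numpy as np, cv2
from station import env, effector, solver, viewer, workorder, search_frame, tip_of
def snap(c, fn=None):
    s=env.sense(); p,d=viewer.read_camera(c)
    if fn: cv2.imwrite('pics/'+fn,p[:,:,::-1])
    return p,d,s
def cam(c,s=None):
    i=viewer.camera_info(c); K=np.array(i["intrinsics"])
    if "eye" in i: return K,np.array(i["rotation"]),np.array(i["eye"]),i
    T=np.array(i["T_tool_cam"]); R=np.array(s["tcp_rot"]); return K,R@T[:3,:3],np.array(s["ee_pos"])+R@T[:3,3],i
def ray_z(c,u,v,z,s=None):
    K,R,e,_=cam(c,s); d=R@np.array([(u-K[0,2])/K[0,0],-(v-K[1,2])/K[1,1],-1]); return e+d*(z-e[2])/d[2]
def proj(c,P,s=None):
    K,R,e,_=cam(c,s); q=R.T@(np.array(P)-e); return np.array([K[0,2]+K[0,0]*q[0]/-q[2],K[1,2]-K[1,1]*q[1]/-q[2]])
E
python3 - <<'E'
from h import *
np.set_printoptions(precision=4,suppress=True)
p,d,s=snap('top','top0.png'); p2,_,_=snap('scene','scene0.png')
for n in ['top','scene']:
    print(n,cam(n))
    for k in ['tray','gate','slot','washer_a_mid','bolt','glue','planer']:
        print(k,[(np.round(x['at'],4).tolist(),round(x['score'],2)) for x in tip_of(n,k)])
print(s['t'],s['tcp_rot'],s['ee_pos'])
E
```

```text
pics
top (array([[463.897 ,   0.    , 264.8654],
       [  0.    , 463.897 , 181.434 ],
       [  0.    ,   0.    ,   1.    ]]), array([[-0.0284,  0.9971, -0.0703],
       [-0.9992, -0.0303, -0.0252],
       [-0.0272,  0.0695,  0.9972]]), array([ 0.4248, -0.0334,  1.2746]), {'intrinsics': array([[463.897 ,   0.    , 264.8654],
       [  0.    , 463.897 , 181.434 ],
       [  0.    ,   0.    ,   1.    ]]), 'eye': array([ 0.4248, -0.0334,  1.2746]), 'rotation': array([[-0.0284,  0.9971, -0.0703],
       [-0.9992, -0.0303, -0.0252],
       [-0.0272,  0.0695,  0.9972]])})
tray [([0.5733, -0.0369, 0.0034], 0.82)]
gate [([0.5515, 0.0668, 0.0725], 0.63)]
slot [([0.5445, 0.1004, 0.0013], 0.74), ([0.6529, -0.0705, 0.075], 0.53)]
washer_a_mid [([0.5041, -0.1014, 0.0725], 0.61), ([0.4886, -0.3109, 0.0062], 0.55), ([0.3388, -0.0858, 0.005], 0.44)]
bolt [([0.5207, -0.2067, 0.0712], 0.59)]
glue [([0.438, 0.3716, 0.0034], 0.75)]
planer [([0.545, -0.4356, -0.0014], 0.55)]
scene (array([[424.3741,   0.    , 254.8969],
       [  0.    , 424.3741, 186.5779],
       [  0.    ,   0.    ,   1.    ]]), arr
[... 245 characters left out ...]
 0.    ,   0.    ,   1.    ]]), 'eye': array([ 0.8979, -0.6127,  0.9015]), 'rotation': array([[ 0.8338, -0.4064,  0.3737],
       [ 0.5521,  0.6227, -0.5544],
       [-0.0074,  0.6686,  0.7436]])})
tray [([0.5728, -0.038, 0.0032], 0.81)]
gate [([0.5461, 0.0679, 0.0683], 0.74)]
slot [([0.5377, 0.1031, 0.0066], 0.75)]
washer_a_mid [([0.334, -0.0844, 0.0017], 0.66), ([0.5, -0.1021, 0.0746], 0.64), ([0.4895, -0.3118, 0.0007], 0.53)]
bolt [([0.5239, -0.2125, 0.0715], 0.42)]
glue [([0.4397, 0.3753, 0.0042], 0.6)]
planer [([0.5444, -0.439, -0.004], 0.62), ([0.4385, 0.3747, 0.0006], 0.51)]
0.0 [[-0.9091 -0.0009  0.4166]
 [-0.4166  0.0016 -0.9091]
 [ 0.0002 -1.     -0.0018]] [ 0.2705 -0.5904  0.2136]
```

Run:
```python
import cv2
p=cv2.imread('pics/top0.png'); cv2.imwrite('pics/top0x.png',cv2.resize(p,(800,600)))
```

```text
(no output)
```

View pics/top0x.png

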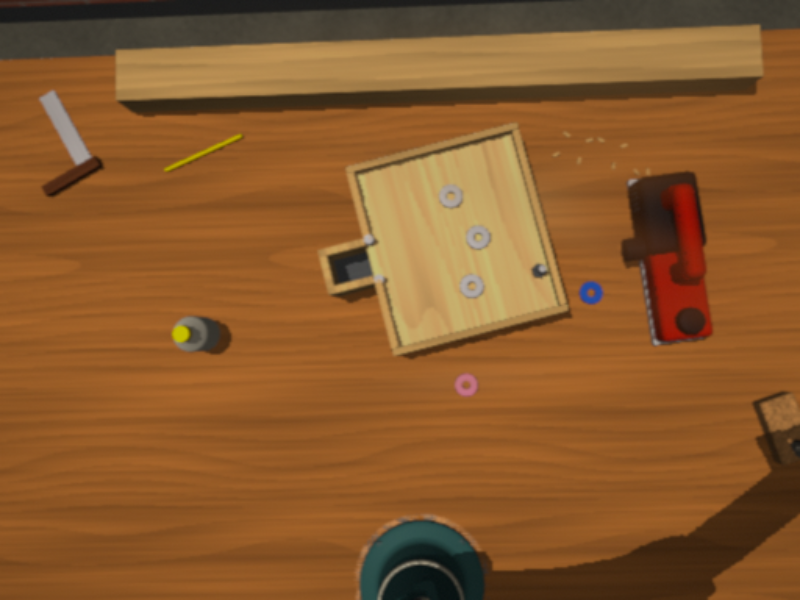

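The top view shows three grey washers on the deck at (450,196), (478,237) and (471,286) in the 800-px picture. The bolt is at (540,270), and the slot and gate are on the left at (375,260). The blue ring (591,292) and pink ring (466,385) are on the bench and are to be left alone. Next I measure the tray pose and the washers.

```bash
cat >> h.py <<'E'
def cloud(c,d,s=None):
    K,R,e,_=cam(c,s); v,u=np.mgrid[:d.shape[0],:d.shape[1]]
    q=np.stack([(u-K[0,2])/K[0,0]*d,-(v-K[1,2])/K[1,1]*d,-d],-1); P=q@R.T+e; P[d==0]=np.nan; return P
def washers(c,p,zone,s=None):
    """grey blobs on the deck (low saturation, bright), by silhouettes; returns (centre world, area px)"""
    hsv=cv2.cvtColor(p,cv2.COLOR_RGB2HSV); m=((hsv[...,1]<70)&(hsv[...,2]>90)&zone).astype(np.uint8)
    n,l,st,ce=cv2.connectedComponentsWithStats(m); out=[]
    for i in range(1,n):
        if st[i,4]<30: continue
        h=cv2.convexHull(np.argwhere(l==i)[:,::-1].astype(np.int32)); M=cv2.moments(h)
        if M['m00']==0: continue
        u,v=M['m10']/M['m00'],M['m01']/M['m00']; out.append((ray_z(c,u,v,.077,s),M['m00'],(u,v)))
    return out
E
python3 - <<'E'
from h import *
np.set_printoptions(precision=4,suppress=True)
p,d,s=snap('top')
P=cloud('top',d)
near=(np.abs(P[...,0]-.573)<.25)&(np.abs(P[...,1]+.037)<.27)
deck=near&(np.abs(P[...,2]-.07)<.006)
l=cv2.connectedComponents(deck.astype(np.uint8))[1]; k=np.bincount(l[l>0]).argmax(); dk=l==k
print('deck z',np.median(P[dk][:,2]))
fn=near&(P[...,2]>.082)&(P[...,2]<.1)
r=cv2.minAreaRect(P[fn][:,:2].astype(np.float32)); print('all raised rect',r)
r2=cv2.minAreaRect(P[dk][:,:2].astype(np.float32)); print('deck rect',r2, cv2.boxPoints(r2))
hull=cv2.convexHull(np.argwhere(dk)[:,::-1].astype(np.int32)); z=np.zeros(d.shape,np.uint8); cv2.fillConvexPoly(z,hull,1)
for w in washers('top',p,z>0): print(w)
# picture of the raised mask
img=p.copy(); img[fn]=[255,0,0]; img[dk]=img[dk]//2
cv2.imwrite('pics/crop.png',cv2.resize(img[60:240,190:380,::-1],None,fx=3.3,fy=3.3,interpolation=cv2.INTER_NEAREST))
E
```

```text
deck z 0.07056060666407138
all raised rect ((0.5738005638122559, -0.03454519808292389), (0.32407334446907043, 0.3735549747943878), 12.928690910339355)
deck rect ((0.580979585647583, -0.0638418048620224), (0.3014240264892578, 0.29064416885375977), 13.07664680480957) [[ 0.4013  0.0436]
 [ 0.4671 -0.2395]
 [ 0.7607 -0.1713]
 [ 0.6949  0.1118]]
(array([ 0.6547, -0.0677,  0.077 ]), 160.0, (288.028125, 125.03020833333332))
(array([ 0.5842, -0.1109,  0.077 ]), 164.0, (305.54369918699183, 151.33231707317074))
(array([0.5858, 0.0703, 0.077 ]), 28.5, (235.87134502923976, 152.94736842105263))
(array([ 0.5028, -0.0979,  0.077 ]), 166.5, (301.59659659659656, 182.80180180180182))
```

View pics/crop.png

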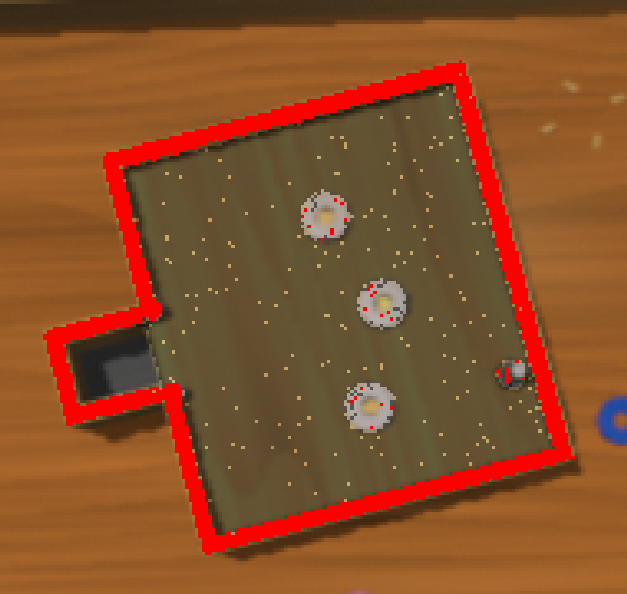

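The raised rectangle measures 324 × 373.6 mm against 324 × 373 expected, so the tray fit is sound: origin (0.574, −0.036), x axis at 102.9°. The washers in the tray frame are a (−49,−72), b (−75,7) and c (−44,83) mm. I start with b, which is nearly on the gate line: shut the fingers, go in behind it and take a wrist look.

```bash
cat >> h.py <<'E'
TH=np.deg2rad(102.93); RT=np.array([[np.cos(TH),-np.sin(TH)],[np.sin(TH),np.cos(TH)]])
O=np.array([.5738,-.0345])-RT@[.0015,0]
def w(xy,z): return np.r_[O+RT@np.asarray(xy,float),z]
def t(P): return RT.T@(np.asarray(P)[:2]-O)
def ori(h):
    """tool down, pad edges across heading h (tray frame); of both half turns the one with less joint travel"""
    h=RT@(np.asarray(h)/np.linalg.norm(h)); return [np.column_stack([x,[0,0,-1],np.cross(x,[0,0,-1])]) for x in (np.r_[h,0],-np.r_[h,0])]
def hover(xy,h,z=.13):
    q0=env.sense()['joint_positions']; best=None
    for R in ori(h):
        q=solver.inverse_kinematics(w(xy,z),R)
        if q is not None:
            c=np.abs(np.array(q)-q0).max()
            if best is None or c<best[0]: best=(c,R)
    env.reach(w(xy,z),best[1])
def topw():
    p,d,s=snap('top'); zone=np.zeros(d.shape,np.uint8)
    c=np.array([proj('top',w(a,.07)) for a in [(-.17,-.147),(.11,-.147),(.11,.147),(-.17,.147)]]).astype(np.int32)
    cv2.fillConvexPoly(zone,c,1)
    return [np.r_[np.round(t(a[0])*1e3,1),a[1]] for a in washers('top',p,zone>0)]
ZP=.0733
E
python3 - <<'E'
from h import *
np.set_printoptions(precision=4,suppress=True)
effector.grasp(10)
b=np.array([-.0753,.0069]); h=np.array([.11,0])-b; h/=np.linalg.norm(h)
hover(b-h*.045,h)
s=env.sense(); print(s['t'],t(s['ee_pos']),s['ee_pos'],s['tcp_rot'],s['gripper_width'],s['joint_positions'])
p,d,s=snap('wrist','wr0.png')
z=np.ones(d.shape,bool)
for a in washers('wrist',p,z,s): print(t(a[0])*1e3,a[1],a[2])
print('tip px',proj('wrist',s['ee_pos'],s))
print(topw())
E
```

```text
4.1667 [-0.1222  0.0094] [ 0.5924 -0.1572  0.13  ] [[ 0.1844 -0.0001  0.9829]
 [-0.9829 -0.0011  0.1844]
 [ 0.001  -1.     -0.0003]] 0.0007269433592360017 [ 0.5643  0.5588 -0.4853  1.7417  0.3176  0.9195  0.1325]
[-48.2967 -69.9753] 1865.0 (353.88266309204647, 116.74048257372654)
[-43.5013  83.7294] 1856.0 (164.79480962643677, 118.44863505747126)
[-74.335    8.2509] 1636.5 (258.9867603625624, 152.44882370913535)
[-159.0664   90.5421] 30.5 (175.43169398907102, 245.33333333333331)
[-182.2191  104.5708] 107.0 (164.21339563862927, 267.1510903426791)
[-178.6072  248.8351] 36.0 (15.925925925925924, 269.0648148148148)
[-197.0248 -223.024 ] 28.0 (502.1488095238095, 268.7023809523809)
[-234.0579  185.0595] 335.5 (93.83457526080477, 313.49826130153997)
[-240.1919   16.2238] 62.5 (257.816, 313.024)
[-246.7233 -148.0629] 378.0 (417.5268959435626, 313.00837742504405)
[-241.9903  192.8805] 471.0 (88.0835102618542, 319.96956829440904)
[-249.1228   14.7189] 82.0 (259.62398373983734, 319.9918699186992)
[-255.862  -154.4378] 400.0 (422.50833333333327, 319.9875)
[-264.0896  167.9471] 791.0 (116.1394858828487, 336.02781289506953)
tip px [259.9568 232.2715]
[array([-134.1,  -64.8,  177. ]), array([-152. ,  -40.1,  156.5]), array([-49. , -71.4, 160. ]), array([-75.3,   6.9, 164. ]), array([101.1, -35. ,  29.5]), array([-44.4,  83.4, 166.5])]
```

View pics/wr0.png

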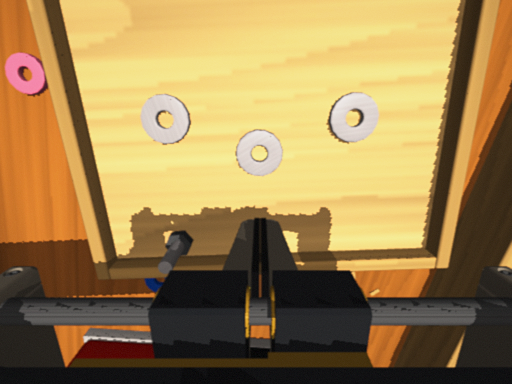

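All three washers agree between the wrist and top views to within 1.5 mm. b is at pixel (259,152), centred on the fingertips, and the bolt at (175,250) is well clear. Pushing b.

Run:
```python
from h import *
np.set_printoptions(precision=4,suppress=True)
b=np.array([-.0750,.0075]); h=np.array([.11,0])-b; h/=np.linalg.norm(h)
st=b-h*.045
env.movel(w(st,.13)); env.movel(w(st,ZP))
s=env.sense(); print(s['ee_pos'],s['wrist_force'])
env.movel(w(b+h*.10,ZP),rate=.09)
s=env.sense(); print(s['ee_pos'],s['wrist_force'])
p,d,s=snap('wrist','wr1.png')
for a in washers('wrist',p,np.ones(d.shape,bool),s)[:4]: print(t(a[0])*1e3,a[1],a[2])
print(t(s['ee_pos']))
```

```text
[ 0.5918 -0.1548  0.0728] [ 0.6515  0.3551 -0.2564]
[ 0.5651 -0.0127  0.0731] [ 0.7614  0.0325 -0.7178]
[126.5327   5.597 ] 2760.5 (250.0403912334722, 76.34329529674575)
[101.1154 -35.2728] 672.5 (319.3375464684015, 118.81511771995042)
[101.1483  37.5482] 691.0 (199.72141823444284, 123.39676796912686)
[56.5768  5.0391] 2638.0 (256.0284938084407, 191.09281020975484)
[0.0247 0.0036]
```

View pics/wr1.png

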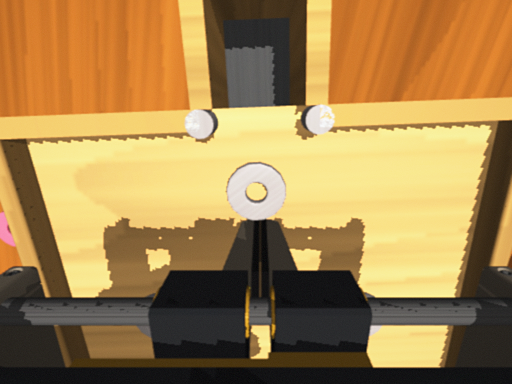

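Washer b sits centred at (256,191), ahead of the tips and between the posts at (200,123) and (319,119). I finish the push with a slight correction towards the middle.

Run:
```python
from h import *
np.set_printoptions(precision=4,suppress=True)
env.movel(w([.088,-.001],ZP),rate=.08)
env.pause(.3)
s=env.sense(); print(s['t'],t(s['ee_pos']),s['wrist_force'])
p,d,s=snap('wrist','wr2.png')
for a in washers('wrist',p,np.ones(d.shape,bool),s)[:4]: print(t(a[0])*1e3,a[1],a[2])
```

```text
8.0917 [ 0.0876 -0.0009] [0.4201 0.3607 0.4803]
[146.7458   2.6611] 2600.0 (250.7083974358974, 149.78474358974358)
[97.0951 37.2289] 527.5 (203.7304897314376, 224.0603475513428)
[ 95.8121 -34.8825] 468.0 (309.16061253561253, 222.13141025641025)
[ 66.7982 176.6309] 41.0 (15.926829268292684, 269.040650406504)
```

View pics/wr2.png

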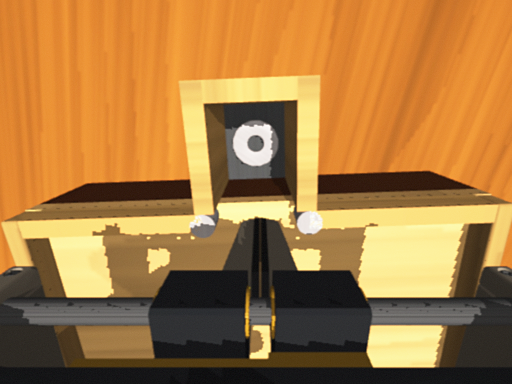

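Washer b lies in the slot at (255,145), 8.1 s in. Next is washer a, in two legs: diagonally onto the gate axis, then straight through.

```bash
cat >> h.py <<'E'
def near(s_,p,s,guess):
    W=[t(a[0]) for a in washers('wrist',p,np.ones(p.shape[:2],bool),s) if a[1]>1200]
    return min(W,key=lambda q:np.linalg.norm(q-guess)) if W else None
def leg1(a,goal=(.02,.0005),fn=None):
    a=np.array(a); h=np.array(goal)-a; h/=np.linalg.norm(h); st=a-h*.047
    s=env.sense(); env.movel(np.r_[s['ee_pos'][:2],.13])
    hover(st,h); p,d,s=snap('wrist'); m=near(0,p,s,a); print('seen',m*1e3,'t',s['t'])
    if np.linalg.norm(m-a)<.006:   # blend and re-aim
        a=(a+m)/2; h=np.array(goal)-a; h/=np.linalg.norm(h); st=a-h*.047; hover(st,h)
    env.movel(w(st,ZP)); env.movel(w(np.array(goal)-h*.032,ZP),rate=.08)
    e=env.sense()['ee_pos']; env.movel(w(t(e)-h*.02,ZP)); env.movel(w(t(e)-h*.02,.13))
    g=np.array(goal); hover(g-[.047,0],[1,0]); p,d,s=snap('wrist',fn); m=near(0,p,s,g); print('after leg1',m*1e3,'t',env.sense()['t'])
E
python3 - <<'E'
from h import *
np.set_printoptions(precision=4,suppress=True)
leg1([-.0486,-.0707],fn='wr3.png')
E
```

```text
seen [-48.4273 -69.9073] t 9.6083
after leg1 [18.6451  0.6504] t 13.5417
```

View pics/wr3.png

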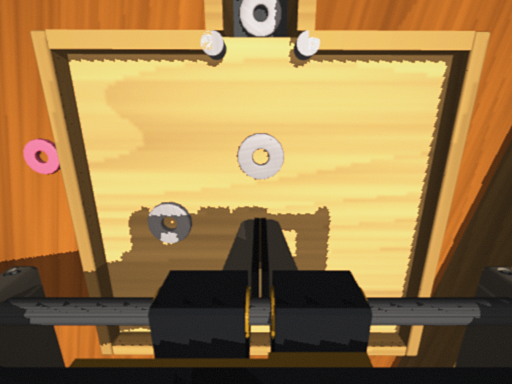

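Washer a is on the gate axis at (260,156). Washer c at (169,223) is untouched, and b is in the slot. Pushing a through.

```bash
cat >> h.py <<'E'
def leg2(y):
    env.movel(w([-.027,y],ZP)); env.movel(w([.088,.0007],ZP),rate=.09); env.pause(.3)
    env.movel(w([.06,.0007],ZP)); env.movel(w([.06,.0007],.13))
E
python3 - <<'E'
from h import *
np.set_printoptions(precision=4,suppress=True)
leg2(.0007)
p,d,s=snap('wrist','wr4.png'); print(s['t'],s['wrist_force'])
for a in washers('wrist',p,np.ones(d.shape,bool),s)[:4]: print(t(a[0])*1e3,a[1],a[2])
E
```

```text
16.65 [ 1.5555 -0.7411  0.628 ]
[137.9082   2.8047] 2083.0 (257.6648263722195, 116.2774843975036)
[99.3098 36.9207] 327.5 (217.79033078880406, 163.04173027989822)
[ 98.9598 -34.5001] 310.0 (301.3677419354839, 163.52043010752686)
[ -6.068  238.7856] 50.0 (14.773333333333333, 269.67333333333335)
```

View pics/wr4.png

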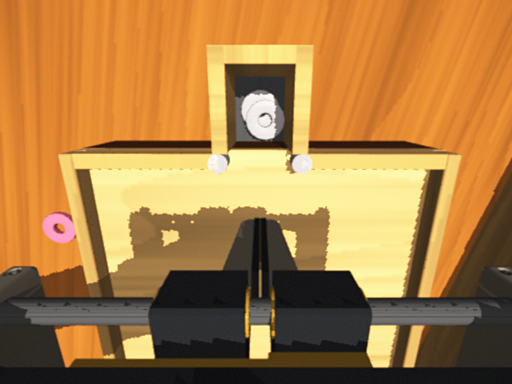

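Two washers are stacked in the slot at (262,112). Now washer c.

Run:
```python
from h import *
np.set_printoptions(precision=4,suppress=True)
leg1([-.044,.0835],fn='wr5.png')
```

```text
seen [-43.5992  83.6496] t 17.6917
after leg1 [14.3242 -1.7534] t 21.825
```

View pics/wr5.png

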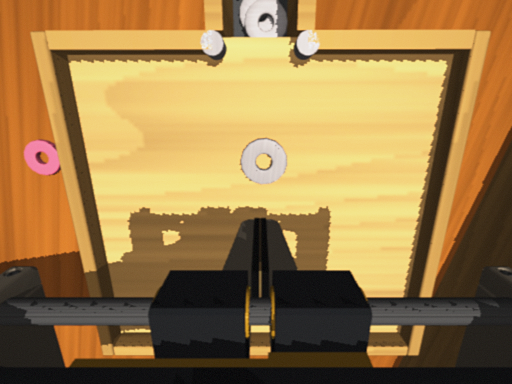

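Washer c is at (264,161), 2 mm right of the axis. I push it through from directly behind, then raise the arm and check.

Run:
```python
from h import *
np.set_printoptions(precision=4,suppress=True)
env.movel(w([-.032,-.0018],.13))
leg2(-.0018)
env.movel(w([.02,0],.25)); env.pause(.5)
p,d,s=snap('wrist','wr6.png'); print(s['t'],s['wrist_force'])
P=cloud('wrist',d,s); T=(P[...,:2]-O)@RT
m=(T[...,0]>.112)&(T[...,0]<.174)&(np.abs(T[...,1])<.024); print('slot z pct',np.nanpercentile(P[m][:,2],[5,50,90,99]))
print(topw())
print([(t(x['at'])*1e3,x['at'][2],x['score']) for x in tip_of('top','bolt')])
```

```text
26.6833 [-0.1511 -0.1285 -0.37  ]
slot z pct [0.0051 0.0151 0.0443 0.048 ]
[array([-57.2, -93.6, 314.5]), array([ -11.7, -123.9,  244.5]), array([  86.6, -117.7,   64.5]), array([100.9, -35.1,  28.5])]
[(array([-158.1925,   90.5283]), 0.0699, 0.65), (array([128.8684,  -6.9769]), 0.0162, 0.27)]
```

View pics/wr6.png

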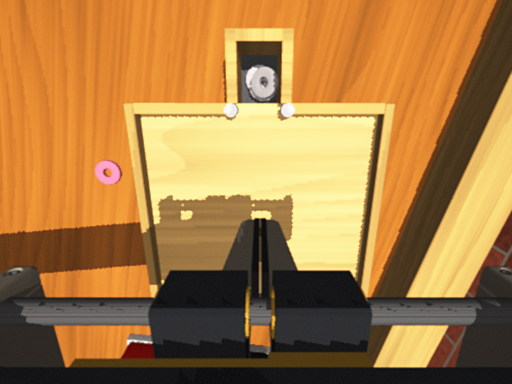

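Deck clear, and the washers are in the slot at (262,82), highest point 48 mm. The bolt is where it was at the start. Handing in.

```bash
python3 -c "
from h import *
print(workorder.finish_job())"
```

```text
the job is handed in; nothing more can be done
None
```

I pushed all three washers through the gate with the shut fingertips, one at a time in the order b, a, c, and handed the job in at about 27 s of the 69 s allowed. No verdict is reported at hand-in.

- **Washers:** The last wrist picture shows the visible deck clear and the washers in the slot. The highest point measured in the slot is 48 mm above the bench, so every centre is below the 58 mm limit. That 48 mm is more than a flat stack of three would reach (30 mm), so at least one washer is probably leaning. I did not count three separate washers in the slot.
- **Bystanders:** The bolt was located at tray (−158, 91) mm on the deck, where the first wrist view put it. I did not measure the glue bottle or the planer again, but the arm's route kept well away from both.
- **Arm:** It ended with the fingertips 250 mm above the bench and the wrist force at 0.4 N, so it was touching nothing.
- **Disagreement:** My search of the last top picture also returned some grey patches on the deck. I take these to be the gripper and a gate post, because their sizes do not match a washer.

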